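Let the last soap bar out of a lever-operated dispenser

TASK

Press the lever at the side of the soap dispenser right down so that its lid lifts and the last bar slides out into the pick-up tray. Then stay on the lever and let it come up slowly, so that the lid sinks gently shut behind the bar instead of slamming. Work by the lever pad alone: do not touch the lid or the bar, and leave the other things where they stand.

Things in the scene. Friction and masses are not known exactly. Their poses are not given: they have to be found in the camera images.
- dispenser: Plywood soap dispenser screwed to the table, base 285 x 106 mm. Origin: on the table under the chute; x points from the pick-up tray (the low end, facing the robot or to its right) to the raised rear end (x 0.14), y to the lever side, z up. One metal-lined chute, 54 mm wide inside, slopes at 18 degrees from rear to front; its open front part, x -0.15 to -0.02, with low sides and a front lip, is the tray. Height under 170 mm, lid shut.
- lever_pad (a point): Centre of the top face of the lever's black thumb pad (28 mm along the dispenser's x, 34 mm along its y, 10 mm thick), 100 mm off the centre line on the +y side, about 105 mm above the table at rest. The point turns with the lever. Pressed, it swings down on an 85 mm arc about the pivot and ends about 46 mm lower, straight down within 3 mm.
- dispenser_lever (a joint): Side lever, rad: 0 at rest (pad up), grows as the pad is pressed down. Its pivot runs along the dispenser's y axis at x -0.040, 85 mm above the table. A push rod links it to the lid. About 2 to 4 N on the pad move it; nothing but the lid's weight brings it back up.
- dispenser_lid (a joint): Hinged lid of the outlet (66 mm wide wooden frame, clear pane, metal gate plate that holds the bar back), rad: 0 shut, 0.85 fully open at its stop; linked to the lever. About 0.3 kg: let go, it slams at over 10 rad/s; let down gently it takes a second or two. The bar passes from about 0.35 on.
- bar_mid (a point): Centre of the coral soap bar, 78 x 47 x 26 mm, 0.1 kg. At the start it lies lengthwise in the chute under the lid, resting against the gate; when the lid is up it slides by its own weight, within about a second, down the chute until it rests against the front lip, its centre then about x -0.114 in the dispenser's frame, 40 mm above the table.
- tray (a point): Middle of the pick-up tray's sloping floor, where the bar comes to rest on it; axes as the dispenser's.
- mug: Bystander: white mug, 74 x 105 x 83 mm, origin under its middle, behind and to the left of the dispenser.
- ornament: Bystander: small ceramic toadstool, 62 x 63 x 80 mm, origin under its middle, behind the soap boxes.
- tealight: Bystander: tealight, 38 mm across, 20 mm high, on the table behind the soap boxes, origin under its middle.

How it is judged:
By the outcome, as a careful person would: the job done as asked, in the order asked, and still so for the second after the job is handed in, with the robot touching nothing.
It also fails if it takes over 40 s, if anything falls off the work surface, if the arm or the gripper's body presses on something with over 40 N, if the wrist force passes 120 N, or if a joint passes its speed limit or range.

ROBOT

A 6-joint arm with a two-finger parallel gripper is mounted at the origin on a cart in front of the work surface, level with it; the furniture and walls round the work are solid. World frame = base frame: x ahead of the robot, y to its left, z up, the work surface at z = 0. Lengths are in mm, angles in rad, forces in N, time in s.
With the tool pointing down it reaches from about 350 to 800 mm from the base axis. Payload 7.3 kg.
Tool frame: the origin (TCP) lies between the finger pads; the fingertips stand 14 mm ahead of it and the grasp point (between the pads) lies 5 mm behind it (robot.tcp_to_tips is the y of the fingertips in the tool frame, in mm); y points along the fingers, z is the direction in which the jaws open and shut, and the axes are right-handed (so a half turn about y gives the same grasp; the last joint's range is limited). The gripper opens to 85 mm and grips with 20 to 120 N. Pads are 22 mm wide; open, the fingers measure 114 mm over their backs; the gripper's body (76 mm by 85 mm) begins 54 mm behind the grasp point. The pads swing forward as they close: fully open they stand 13 mm farther back than shut.
Start: joints at [-1.347, 0.342, 1.524, -0, 1.275, -0.146], TCP at [189.773, -489.519, 245.322] pointing down, gripper open.
Joint ranges: [-2.53, 2.53], [-0.77, 2.02], [0.04, 2.7], [-1, 4.14], [0.28, 2.66], [-3.11, 3.11]. Speed limits (rad/s): [2.57, 2.57, 3.14, 3.14, 3.14, 3.14].

INTERFACE

Orientations are given as a 3x3 rotation matrix whose columns are the frame's x, y, z axes.
In Python, from cell import readout, viewer, robot gives the robot as it stands.
- The arm moves only by the tool step_arm, never from a script. Its arguments are lists of equal length, an entry for each row: "dp": the shift along the tool's x, y, z in cm, a list of three; "spin": the turn about the tool's y in degrees; "hand": the finger opening in cm, from 0 to 8.54. A call has exactly 10 rows; each row shifts and turns the commanded pose from where the row before left it, along the tool's axes as they then stand; what a row does not reach is not made up. A row lasts 1/8 s, in which the tool goes at most 62.5 mm and 10.7 degrees, less where a joint would pass 70% of its speed; a pose out of reach is approached as far as the arm can. A call with a gripper value outside its range is refused whole. The fingers move at their own pace and stop on an object; "grip_force" is the grip in N (left out, the last holds). Time passes only in rows, so rows that do not move let the fingers close, or fill a call up. It gives the time, the measured TCP pose, the force and the opening at its end, in the units of the state.
- readout.read_state(): the state, without advancing time (a new reading comes with each control period).
- viewer.grab_frame(name): name is "side" or "top" or "wrist"; returns a dict with "img" (420x560x3 uint8, red, green, blue), "fov_y" (degrees; the focal length in pixels is half the picture's height over the tangent of half this angle, whatever the lens; pixels are square), "cx", "cy" (the principal point, pixels), "rvec" (rotation vector, rad) and "tvec" (3), from world to camera coordinates, as OpenCV has them. Camera axes: x right, y down, z forward; pixel columns grow to the right and rows downward; lengths in mm; the calibration is good to about 2 mm. A picture is of the moment at which its call begins. There is no depth.
- robot.sign_off(): hands the job in, once; it reports no verdict.
The state is a dict: "clock": time; "qpos": joint angles; "joint_vel": joint speeds; "joint_torque": joint torques, N m; "position": TCP position; "ee_rot": TCP orientation; "contact_force": force on the tool from outside, world axes, zero at the start; "ft_torque": the same for the moment, N m; "opening": finger opening in mm.
Only numpy, scipy, OpenCV 4.12 (cv2) and the standard library are available. Lean on these libraries where they do the work, as an engineer would, in place of code of your own. Each camera call takes 0.05 s, during which the arm holds its last target.

## Working session

There is one attempt and no reset: what is moved stays moved. The work goes in short steps, Python scripts to look and compute and a tool call to move; the robot and the scene stay as the last step left them, time stands still between calls to the robot, and variables do not carry over. Pictures are saved under pics/ and viewed, and the job is handed in when it is done.

Besides the shell and the picture viewer there is one more tool, called in YAML: its name, and indented under it one key for each argument. step_arm: Moves the arm, as the interface text tells. Its arguments: {"type":"object","properties":{"dp":{"type":"array"},"spin":{"type":"array"},"hand":{"type":"array"},"grip_force":{"type":"number"}},"required":["dp","spin","hand"]}

```bash
mkdir -p pics
cat > h.py <<'E'
import numpy as np, cv2, pickle
from cell import readout, viewer, robot
def grab(n,tag):
    f=viewer.grab_frame(n); cv2.imwrite(f'pics/{tag}.png',f['img'][:,:,::-1]); pickle.dump(f,open(f'pics/{tag}.pkl','wb')); return f
def load(tag): return pickle.load(open(f'pics/{tag}.pkl','rb'))
def K(f):
    h=f['img'].shape[0]; F=h/2/np.tan(np.radians(f['fov_y'])/2)
    return np.array([[F,0,f['cx']],[0,F,f['cy']],[0,0,1]])
def RT(f): return cv2.Rodrigues(np.array(f['rvec'],float))[0],np.array(f['tvec'],float).reshape(3)
def proj(f,P):
    R,t=RT(f); c=K(f)@(R@np.atleast_2d(P).T+t[:,None]); return (c[:2]/c[2]).T
def ray(f,uv):
    R,t=RT(f); d=R.T@np.linalg.inv(K(f))@np.array([uv[0],uv[1],1.]); return -R.T@t,d/np.linalg.norm(d)
def atz(f,uv,z):
    o,d=ray(f,uv); return o+d*(z-o[2])/d[2]
def tri(fs,uvs):
    A=0;b=0
    for f,uv in zip(fs,uvs):
        o,d=ray(f,uv); M=np.eye(3)-np.outer(d,d); A=A+M; b=b+M@o
    return np.linalg.solve(A,b)
def crop(tag,x0,y0,x1,y1,s,out):
    im=cv2.imread(f'pics/{tag}.png')[y0:y1,x0:x1]; cv2.imwrite(f'pics/{out}.png',cv2.resize(im,None,fx=s,fy=s,interpolation=cv2.INTER_CUBIC))
E
python3 - <<'E'
from h import *
print(readout.read_state()); print(robot.tcp_to_tips)
for n in ['side','top','wrist']:
    f=grab(n,n+'0'); R,t=RT(f); print(n,f['fov_y'],f['cx'],f['cy'],-R.T@t,R[2])
E
```

```text
{'clock': 0.0, 'qpos': array([-1.34699170e+00,  3.42741062e-01,  1.52505368e+00,  1.20397854e-06,
        1.27539558e+00, -1.46000071e-01]), 'joint_vel': array([ 1.05968446e-04, -9.55700049e-04, -4.08090532e-04, -1.58583271e-03,
        9.27982215e-05,  1.61682695e-04]), 'joint_torque': array([ 1.42914560e-03, -4.33676505e+01, -2.46009564e+01, -2.50013966e-05,
        7.94343534e-03,  5.15674159e-06]), 'position': array([ 189.68509497, -489.11216014,  244.60363017]), 'ee_rot': array([[-9.32398119e-01, -3.53466812e-04,  3.61432735e-01],
       [-3.61432832e-01,  1.55808649e-03, -9.32396847e-01],
       [-2.33572121e-04, -9.99998724e-01, -1.58051143e-03]]), 'contact_force': array([ 0.87049615, -0.15159692,  0.93118379]), 'ft_torque': array([ 0.01523563, -0.03513282,  0.01089158]), 'opening': 85.3608534831119}
14.0
side 52.02849514977751 272.09867720576824 210.27858378738878 [267.48278326 622.93046661 746.33103416] [ 0.2656681  -0.75016172 -0.60553931]
top 55.57693977240997 275.23485600255367 206.85750448184763 [ 419.10170172 -125.30390962  964.27038227] [ 0.12984552 -0.01324737 -0.99144574]
wrist 67.07882571289655 281.64138100453306 210.07489003207934 [ 256.63272687 -462.68679267  373.56556987] [-0.26504227 -0.10206026 -0.95882026]
```

View pics/side0.png

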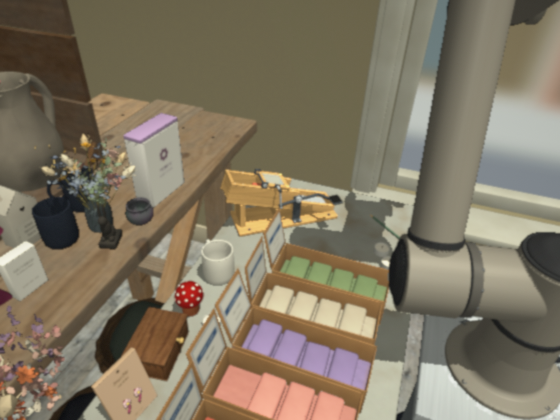

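View pics/top0.png

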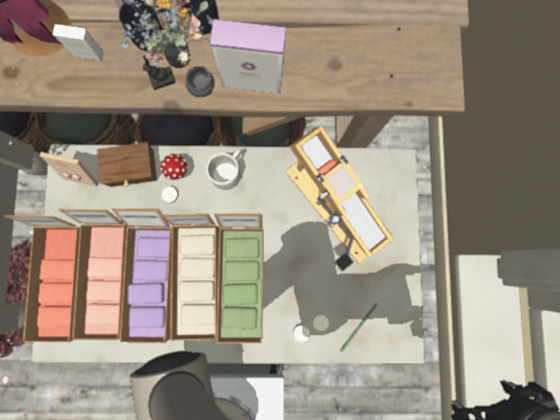

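The top view shows the dispenser at about (340,195), its tray toward the lower right and the black lever pad at (344,262). The side view shows the pad at about (336,200). I'll enlarge both.

Run:
```python
from h import *
crop('side0',210,150,360,250,5,'side0c'); crop('top0',270,110,410,290,4,'top0c')
```

```text
(no output)
```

View pics/side0c.png

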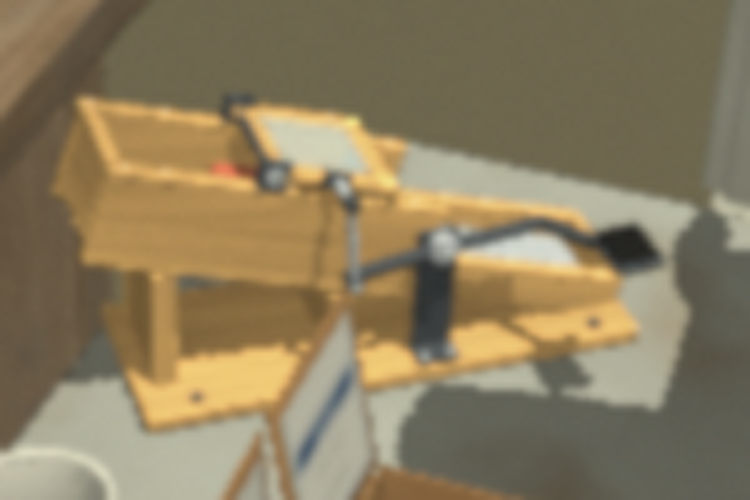

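View pics/top0c.png

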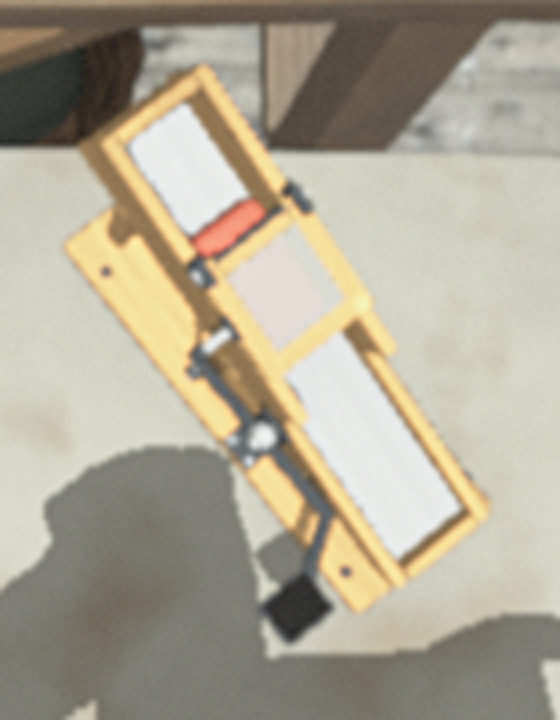

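View pics/wrist0.png

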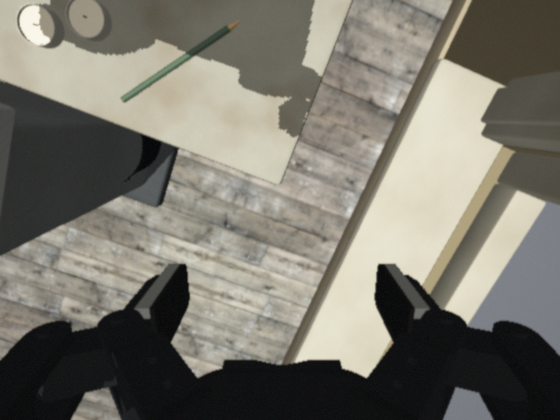

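Run:
```python
from h import *
s=load('side0');t=load('top0')
ct=lambda u,v:(u/4-.375+270,v/4-.375+110); cs=lambda u,v:(u/5-.4+210,v/5-.4+150)
P=tri([s,t],[cs(630,246),ct(298,605)]);print('pad',P,proj(s,P),proj(t,P))
print('pad z105',atz(t,ct(298,605),105))
for z in (10,15):
  a=atz(t,ct(65,243),z);b=atz(t,ct(360,612),z);print(a,b,np.linalg.norm(a-b),np.degrees(np.arctan2(*(a-b)[1::-1])))
a=tri([s,t],[cs(145,430),ct(65,243)]);b=tri([s,t],[cs(637,335),ct(360,612)]);print(a,b)
# pad corners top
for c in [(262,608),(300,572),(333,605),(293,643)]: print(c,atz(t,ct(*c),104))
print('pivot',tri([s,t],[cs(441,245),ct(262,436)]))
for c in [(205,65),(83,145)]: print('rear',atz(t,ct(*c),125))
for c in [(490,510),(400,585)]: print('front',atz(t,ct(*c),55))
```

```text
pad [ 416.27896204 -286.33744352   99.56535442] [[335.56293672 198.7968537 ]] [[344.13420597 260.91883295]]
pad z105 [ 416.38961114 -285.30693049  105.        ]
[ 634.31419232 -163.35940105   10.        ] [ 412.25599331 -339.90690188   10.        ] 283.6879690775896 38.48647526831778
[ 633.18656385 -163.16000531   15.        ] [ 412.29186211 -338.78246694   15.        ] 282.20155613661996 38.48647526831778
[ 637.22002141 -163.53219666    0.68342867] [ 413.28313461 -341.57440316    1.60724655]
(262, 608) [ 414.64004002 -266.12885643  104.        ]
(300, 572) [ 433.97898785 -286.82616893  104.        ]
(333, 605) [ 416.53539871 -304.3136108   104.        ]
(293, 643) [ 396.23415057 -282.52174002  104.        ]
pivot [ 510.91438075 -269.98218823   84.91646403]
rear [ 708.53574388 -234.8698499   125.        ]
rear [ 662.72934999 -168.29273628  125.        ]
front [ 470.97012361 -405.52436385   55.        ]
front [ 427.95385538 -352.88193538   55.        ]
```

step_arm:
  dp:
    - [0,0,0]
    - [0,0,0]
    - [-3.8,1.0,-0.23]
    - [-3.8,1.0,-0.23]
    - [-3.8,1.0,-0.23]
    - [-3.8,1.0,-0.23]
    - [-3.8,1.0,-0.23]
    - [-3.8,1.0,-0.23]
    - [-3.8,1.0,-0.23]
    - [-3.8,1.0,-0.23]
  spin: [-8.65,-8.65,0,0,0,0,0,0,0,0]
  hand: [0,0,0,0,0,0,0,0,0,0]

```text
clock: 1.4
position: [417.0, -284.9, 164.8]
ee_rot: [[-0.783, -0.0, 0.622], [-0.622, 0.0, -0.783], [0.0, -1.0, -0.0]]
contact_force: [1.1, -0.1, -0.0]
opening: -0.1
```

Run:
```python
from h import *
for n in ['side','top','wrist']: grab(n,n+'1')
s=readout.read_state(); print(s['clock'],s['position'],s['ee_rot'].round(3),s['opening'],s['contact_force'])
crop('side1',230,100,390,220,5,'side1c')
crop('top1',270,110,410,290,4,'top1c')
```

```text
1.55 [ 416.77483627 -284.56373237  164.57693054] [[-0.781 -0.001  0.625]
 [-0.625  0.001 -0.781]
 [ 0.    -1.    -0.002]] -0.2627841312288408 [-0.17350873 -0.50868106 -0.13274822]
```

View pics/side1c.png

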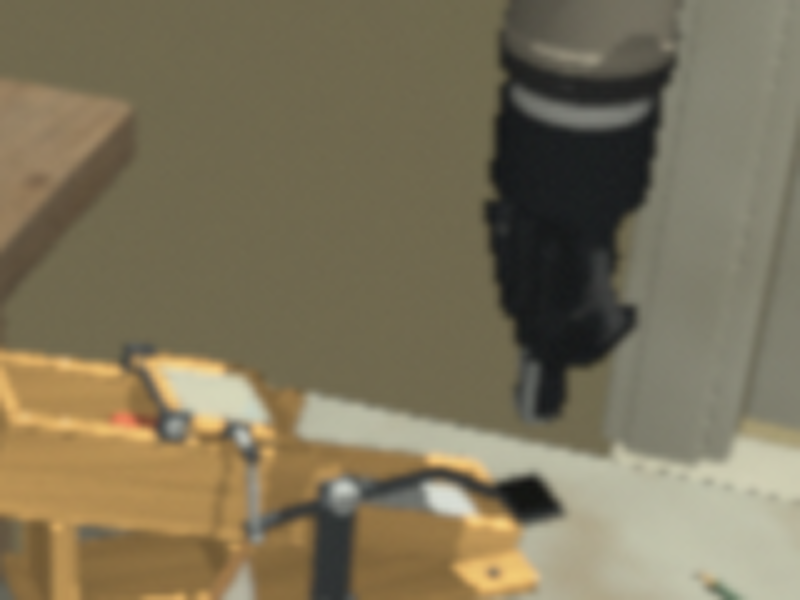

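View pics/top1c.png

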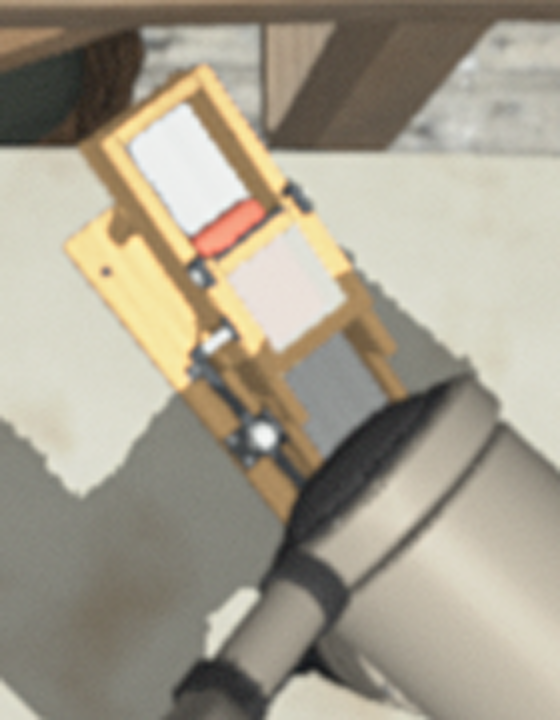

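View pics/wrist1.png

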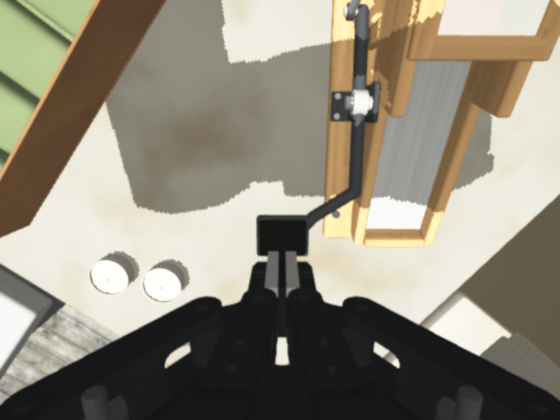

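Run:
```python
from h import *
crop('wrist1',230,195,335,300,6,'wrist1c')
f=load('wrist1');print(proj(f,[[416.3,-285.8,105],[416.8,-284.6,150.6],[416.8,-284.6,105]]))
```

```text
[[284.64692749 238.9259971 ]
 [284.06481369 270.86017876]
 [283.66829873 237.24977513]]
```

View pics/wrist1c.png

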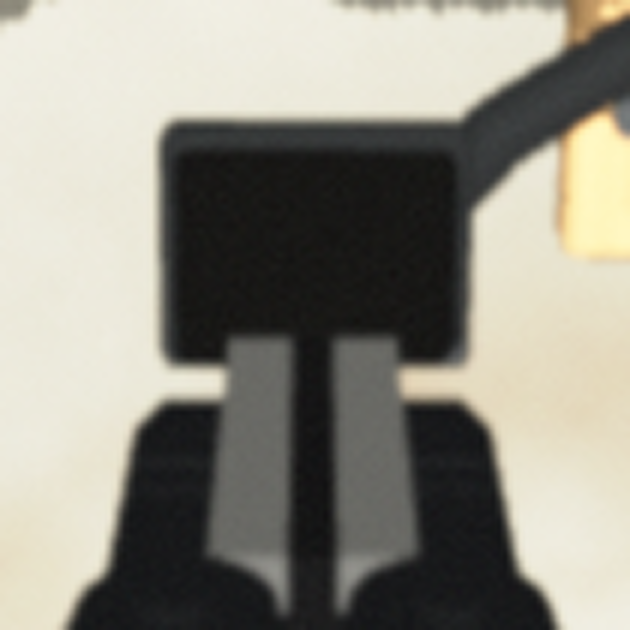

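step_arm:
  dp:
    - [0,0.9,0]
    - [0,0.9,0]
    - [0,0.9,0]
    - [0,0.9,0]
    - [0,0.4,0]
    - [0,0.4,0]
    - [0,0.3,0]
    - [0,0.3,0]
    - [0,0.3,0]
    - [0,0.3,0]
  spin: [0,0,0,0,0,0,0,0,0,0]
  hand: [0,0,0,0,0,0,0,0,0,0]

```text
clock: 2.8
position: [416.3, -286.3, 109.4]
ee_rot: [[-0.783, 0.0, 0.622], [-0.622, -0.001, -0.783], [0.0, -1.0, 0.001]]
contact_force: [-3.1, -1.7, 4.5]
opening: -0.3
```

Run:
```python
from h import *
for n in ['side','wrist']: grab(n,n+'2')
s=readout.read_state(); print(s['clock'],s['position'],s['contact_force'])
crop('side2',210,140,370,260,5,'side2c')
```

```text
2.9 [ 416.3664236  -286.13149473  109.13828403] [-1.76131715 -1.92998839  2.48495191]
```

View pics/side2c.png

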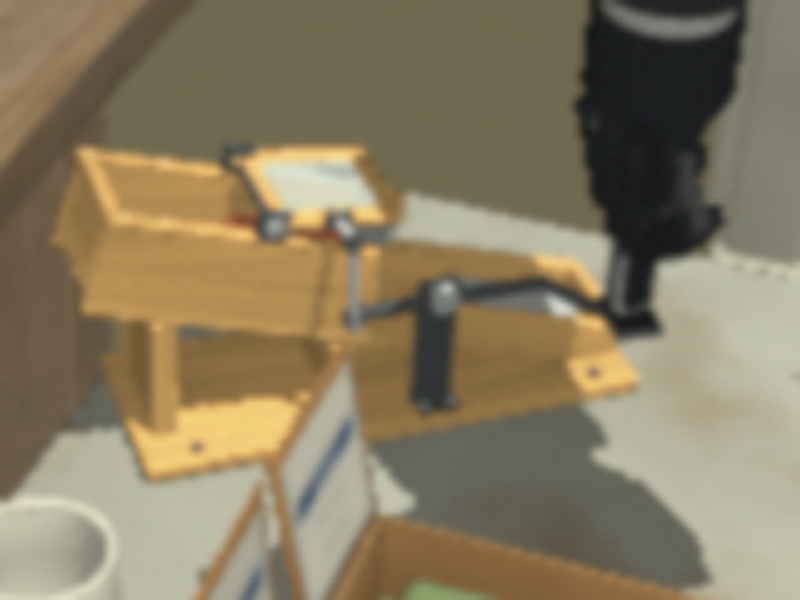

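View pics/wrist2.png

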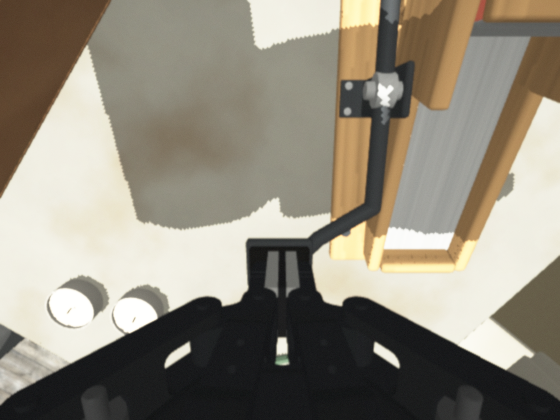

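step_arm:
  dp:
    - [0,0.35,0]
    - [0,0.35,0]
    - [0,0.35,0]
    - [0,0.35,0]
    - [0,0.35,0]
    - [0,0.35,0]
    - [0,0.35,0]
    - [0,0.35,0]
    - [0,0.3,0]
    - [0,0.3,0]
  spin: [0,0,0,0,0,0,0,0,0,0]
  hand: [0,0,0,0,0,0,0,0,0,0]

```text
clock: 4.15
position: [416.2, -285.6, 75.0]
ee_rot: [[-0.783, -0.0, 0.622], [-0.622, 0.0, -0.783], [-0.0, -1.0, -0.001]]
contact_force: [-0.2, 0.5, 7.9]
opening: -0.0
```

Run:
```python
from h import *
for n in ['side','wrist']: grab(n,n+'3')
s=readout.read_state(); print(s['clock'],s['position'],s['contact_force'])
crop('side3',210,140,370,260,5,'side3c')
```

```text
4.25 [ 416.16458996 -285.71212592   75.19374948] [-0.49804666  0.71092376  7.15756084]
```

View pics/side3c.png

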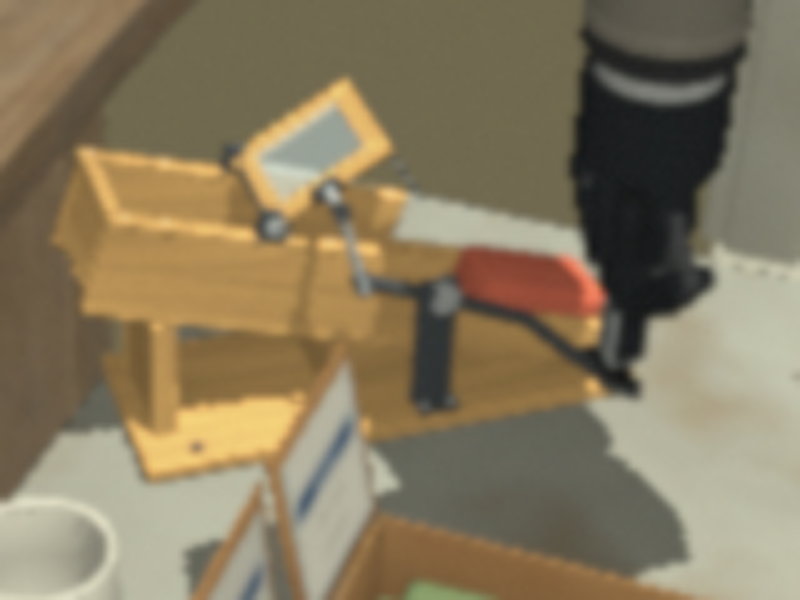

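View pics/wrist3.png

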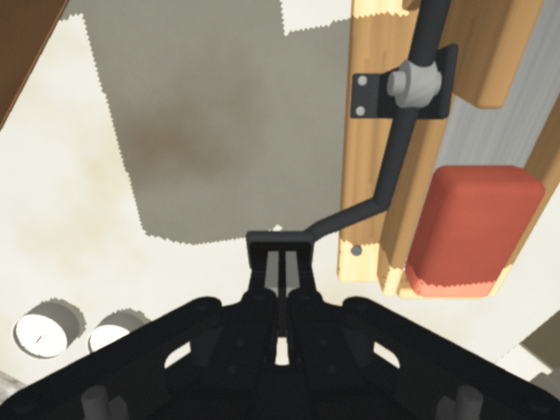

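step_arm:
  dp:
    - [0,0.05,0]
    - [0,0.05,0]
    - [0,0.05,0]
    - [0,0,0]
    - [0,0,0]
    - [0,0,0]
    - [0,0,0]
    - [0,0,0]
    - [0,0,0]
    - [0,0,0]
  spin: [0,0,0,0,0,0,0,0,0,0]
  hand: [0,0,0,0,0,0,0,0,0,0]

```text
clock: 5.5
position: [416.3, -285.7, 74.5]
ee_rot: [[-0.783, 0.0, 0.622], [-0.622, 0.0, -0.783], [-0.0, -1.0, 0.0]]
contact_force: [-0.5, 2.1, 11.8]
opening: 0.2
```

step_arm:
  dp:
    - [0,0.1,0]
    - [0,0.1,0]
    - [0,0,0]
    - [0,0,0]
    - [0,0,0]
    - [0,0,0]
    - [0,0,0]
    - [0,0,0]
    - [0,0,0]
    - [0,0,0]
  spin: [0,0,0,0,0,0,0,0,0,0]
  hand: [0,0,0,0,0,0,0,0,0,0]

```text
clock: 6.75
position: [416.5, -285.8, 73.3]
ee_rot: [[-0.783, 0.001, 0.622], [-0.622, -0.001, -0.783], [-0.0, -1.0, 0.001]]
contact_force: [-2.3, 3.9, 18.5]
opening: -0.1
```

Run:
```python
from h import *
for n in ['side','wrist']: grab(n,n+'4')
s=readout.read_state(); print(s['clock'],s['position'],s['contact_force'])
crop('side4',210,140,370,260,5,'side4c')
```

```text
6.85 [ 416.50310265 -285.83364111   73.27556052] [-2.2296568   3.95906515 18.82173828]
```

View pics/side4c.png

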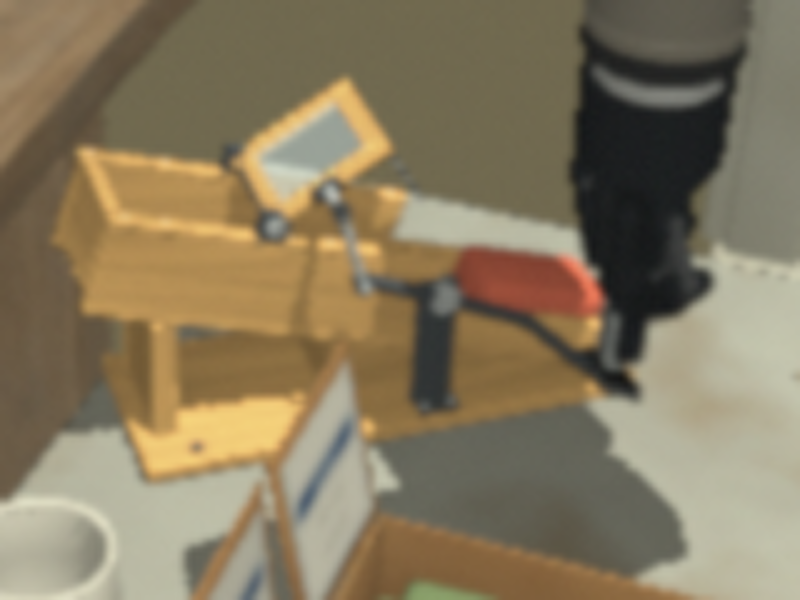

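View pics/wrist4.png

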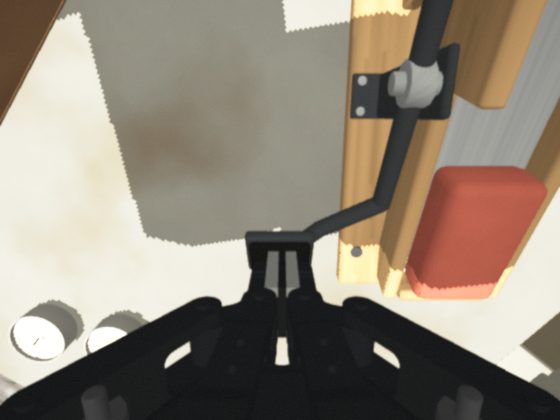

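The lever is on its stop and the bar rests against the lip. Now the slow return.

step_arm:
  dp:
    - [0,-0.15,0]
    - [0,-0.15,0]
    - [0,-0.15,0]
    - [0,-0.15,0]
    - [0,-0.15,0]
    - [0,-0.15,0]
    - [0,-0.15,0]
    - [0,-0.15,0]
    - [0,-0.15,0]
    - [0,-0.15,0]
  spin: [0,0,0,0,0,0,0,0,0,0]
  hand: [0,0,0,0,0,0,0,0,0,0]

```text
clock: 8.1
position: [416.3, -285.9, 86.9]
ee_rot: [[-0.783, 0.0, 0.622], [-0.622, -0.0, -0.783], [0.0, -1.0, 0.0]]
contact_force: [-3.7, -1.4, 3.3]
opening: 0.0
```

step_arm:
  dp:
    - [0,-0.15,0]
    - [0,-0.15,0]
    - [0,-0.15,0]
    - [0,-0.15,0]
    - [0,-0.15,0]
    - [0,-0.15,0]
    - [0,-0.15,0]
    - [0,-0.15,0]
    - [0,-0.15,0]
    - [0,-0.15,0]
  spin: [0,0,0,0,0,0,0,0,0,0]
  hand: [0,0,0,0,0,0,0,0,0,0]

```text
clock: 9.35
position: [416.4, -286.0, 102.0]
ee_rot: [[-0.783, 0.0, 0.622], [-0.622, -0.0, -0.783], [-0.0, -1.0, 0.0]]
contact_force: [-3.2, -2.5, 4.5]
opening: 0.3
```

Run:
```python
from h import *
for n in ['side','wrist']: grab(n,n+'5')
s=readout.read_state(); print(s['clock'],s['position'],s['contact_force'])
crop('side5',210,140,370,260,5,'side5c')
```

```text
9.45 [ 416.41459592 -285.96487277  102.03562591] [-2.61157427 -2.33598538  4.83871442]
```

View pics/side5c.png

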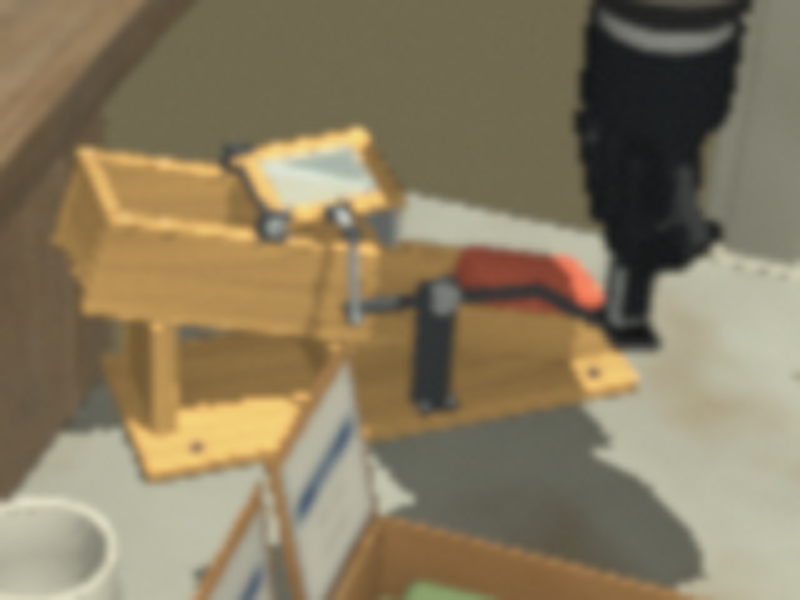

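step_arm:
  dp:
    - [0,-0.1,0]
    - [0,-0.1,0]
    - [0,-0.1,0]
    - [0,-0.1,0]
    - [0,-0.1,0]
    - [0,-0.1,0]
    - [0,-0.1,0]
    - [0,-0.1,0]
    - [0,-0.1,0]
    - [0,-0.1,0]
  spin: [0,0,0,0,0,0,0,0,0,0]
  hand: [0,0,0,0,0,0,0,0,0,0]

```text
clock: 10.7
position: [416.3, -285.8, 111.9]
ee_rot: [[-0.783, 0.0, 0.622], [-0.622, 0.0, -0.783], [-0.0, -1.0, 0.0]]
contact_force: [1.8, 0.6, 2.9]
opening: 0.1
```

step_arm:
  dp:
    - [0,-0.1,0]
    - [0,-0.1,0]
    - [0,-0.1,0]
    - [0,-0.1,0]
    - [0,-0.1,0]
    - [0,-0.1,0]
    - [0,-0.1,0]
    - [0,-0.1,0]
    - [0,-0.1,0]
    - [0,-0.1,0]
  spin: [0,0,0,0,0,0,0,0,0,0]
  hand: [0,0,0,0,0,0,0,0,0,0]

```text
clock: 11.95
position: [415.9, -285.9, 121.6]
ee_rot: [[-0.783, -0.001, 0.622], [-0.622, 0.0, -0.783], [0.0, -1.0, -0.001]]
contact_force: [0.8, -0.2, 0.4]
opening: -0.2
```

Run:
```python
from h import *
for n in ['side','wrist']: grab(n,n+'6')
s=readout.read_state(); print(s['clock'],s['position'],s['contact_force'])
crop('side6',210,140,370,260,5,'side6c')
```

```text
12.05 [ 416.10533798 -285.95431889  121.71903009] [-0.19807748 -0.4705771   0.3684337 ]
```

View pics/side6c.png

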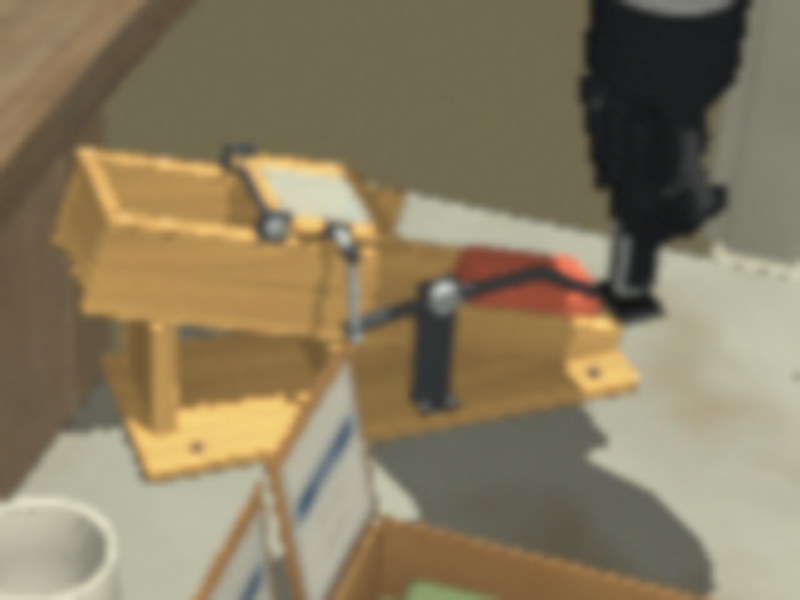

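The lid looks shut and the contact force is about zero. I'll back off upward and check.

step_arm:
  dp:
    - [0,-0.1,0]
    - [0,-0.2,0]
    - [0,-0.5,0]
    - [0,-1,0]
    - [0,-1,0]
    - [0,-1,0]
    - [0,-1,0]
    - [0,-1,0]
    - [0,-1,0]
    - [0,0,0]
  spin: [0,0,0,0,0,0,0,0,0,0]
  hand: [0,0,0,0,0,0,0,0,0,0]

```text
clock: 13.3
position: [416.6, -286.2, 190.7]
ee_rot: [[-0.783, 0.001, 0.622], [-0.622, -0.001, -0.783], [-0.0, -1.0, 0.002]]
contact_force: [-0.7, 1.3, 0.1]
opening: 0.2
```

step_arm:
  dp:
    - [3,0,0]
    - [3,0,0]
    - [3,0,0]
    - [3,0,0]
    - [3,0,0]
    - [3,0,0]
    - [0,0,0]
    - [0,0,0]
    - [0,0,0]
    - [0,0,0]
  spin: [0,0,0,0,0,0,0,0,0,0]
  hand: [0,0,0,0,0,0,0,0,0,0]

```text
clock: 14.55
position: [275.9, -397.5, 189.8]
ee_rot: [[-0.782, 0.0, 0.623], [-0.623, 0.0, -0.782], [-0.0, -1.0, 0.0]]
contact_force: [0.6, 1.1, 0.6]
opening: 0.1
```

Run:
```python
from h import *
for n in ['side','top']: grab(n,n+'7')
s=readout.read_state(); print(s['clock'],s['position'],s['contact_force'])
crop('side7',210,150,360,250,5,'side7c'); crop('top7',270,110,410,290,3,'top7c')
a=cv2.imread('pics/side7c.png');b=cv2.imread('pics/side0c.png');cv2.imwrite('pics/d7.png',np.hstack([b,a])[:, :][::2,::2])
s=load('side7');t=load('top7')
O=np.array([574.6,-287.7,0]);x=np.array([.783,.622,0])
B=O-114*x+[0,0,40];print(proj(s,B),proj(t,B))
```

```text
14.65 [ 275.77950851 -397.63366557  189.83668009] [0.04954318 0.40207937 0.20392654]
[[315.57723735 196.65659432]] [[369.90909454 231.12090931]]
```

View pics/d7.png

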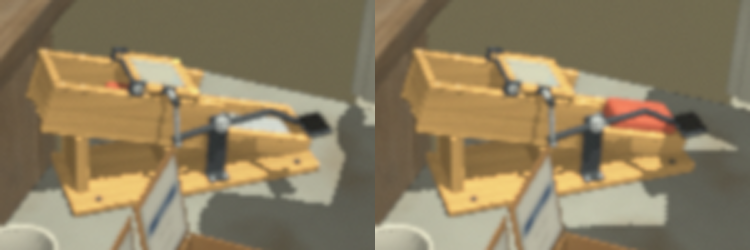

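View pics/top7.png

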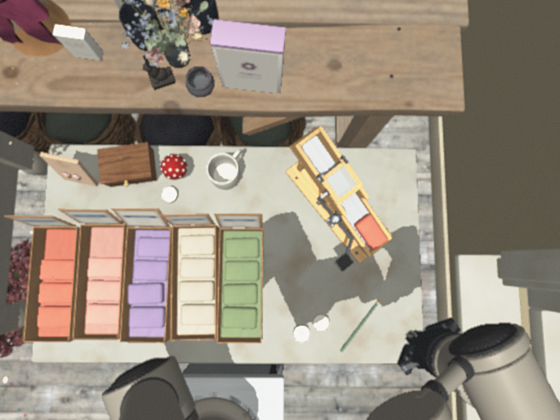

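View pics/top7c.png

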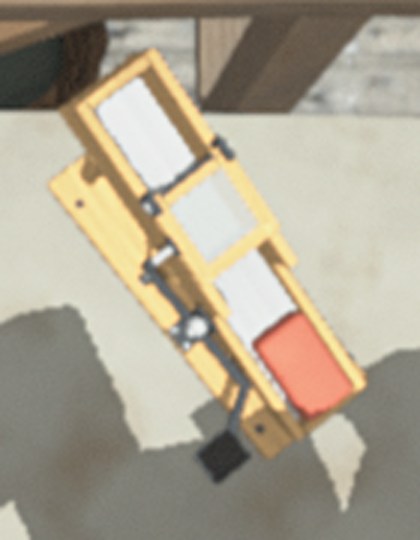

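The lid and lever are back as at the start, and the bar lies at the lip: seen at (372,231), expected about (370,231). The bystanders have not moved. Handing in.

```bash
python3 -c "
from cell import robot
print(robot.sign_off())"
```

```text
the job is handed in; nothing more can be done
None
```

I pressed the lever pad down to its stop with closed fingertips, and the bar slid out to the tray's front lip. I then stayed on the pad and let it up over about 4 to 5 s. Contact ended at rest height and I backed the arm away. I handed the job in at about 14.7 s of the 40 s allowed.

- **Force:** readings peaked at about 19 N, against the lever's stop, and were about zero after I let go.
- **Lid and lever:** the last pictures show the lid shut and the lever at rest, as they were before the press.
- **Bar:** its centre is within about 3 pixels of the expected spot at the lip in the top view.
- **Other things:** by eye, the mug, toadstool, tealight and the rest of the scene look unmoved in the top view.

No check failed or disagreed. I judged the lid's speed from the slow pad motion and did not measure it directly.

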